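Crack open the stuck lid of the blade-cleaning bath

TASK

Draw the stick thermometer straight up out of the port in the cleaning bath's lid and stand it, stem down, in the metal beaker, lowering it in rather than dropping it. Only then take the lid by its handle, pull until the stuck seal lets go, without letting the lid fly wide open, and finish holding it ajar so the bath can vent: front edge about 40 mm up, the gripper still on the handle and the lid still. Leave the beaker standing and the sharpener, whetstone and knife where they are.

Things in the scene. Friction and masses are not known exactly. Their poses are not given: they have to be found in the camera images.
- bath: Heated ultrasonic cleaning bath, a stainless box on four rubber feet, 200 (x, front to back) x 260 (y) x 130 high, fixed to the table, control panel with two black knobs on its front (-x). Origin: centre of the underside; z up. On it lies a hinged steel lid, 12 thick, from 134 to 146 above the table, hinged along the rear (+x) edge. Rubber seal between them.
- lid (a joint): Opening angle of the bath's lid in rad: 0 shut, grows as the front edge rises. The front edge is 208 mm from the hinge axis, so 0.19 rad is 40 mm up. The dried-on seal must be broken once: it takes about 10 to 20 N of upward pull at the handle within the first 6 mm of rise; after that only the lid's weight of about 0.35 kg remains (about 2 N at the handle). The lid falls shut if let go.
- lid_handle (a point): Middle of the lid's handle bar: black round bar 14 thick, 110 long, running along the lid's y axis, near the lid's front edge, its centre 34 above the lid's top face (180 above the table when shut), 27 clear below the bar, on two end posts. 178 in front of the hinge axis. Axes as the lid's: as the bath's when shut.
- lid_axis (a point): Middle of the lid's hinge axis, which runs along the bath's y axis; at x = +100, 134 above the table. Fixed to the bath.
- lid_front (a point): Middle of the lower front edge of the lid, 208 in front of the hinge axis.
- port (a point): Mouth of the thermometer port, the top of a black rubber grommet (outside 28 across, hole 9.4 across, 10 above the lid's top face) on the lid; on the bath frame at x = +40, y = +60, 156 above the table when shut. z up.
- probe: Stick thermometer standing in the port: grey plastic head 20 (own x) x 30 (own y) x 62 tall, and below it a straight steel stem 7 across and 110 long, about 60 g. Origin: where the stem meets the head, at the start resting on the port's mouth; z along the stem, up towards the head.
- probe_head (a point): Point on the thermometer's axis at which to grip it: 40 above the origin, 22 below the top of the head. Axes as probe; pinch across x (20).
- probe_tip (a point): Lower end of the thermometer's stem, 110 below its origin.
- beaker: Empty metal beaker, 62 across and 105 high, wall 3, open at the top, loose, about 220 g, standing on the table. Origin: centre of the underside. The thermometer stands in it leaning on the rim, its head outside.
- beaker_in (a point): Centre of the beaker's inner floor, 4 above the table; inside 56 across.
- puck: Bystander: round black knife sharpener, 64 across, 48 high, loose. Origin: centre of the underside.
- whetstone: Bystander: whetstone in its rubber holder, 240 x 90 x 40 high, loose. Origin: centre of the underside.
- knife: Bystander: knife in a black blade guard, 325 long (own x), 50 wide, 18 high, lying flat, loose. Origin: underside, where handle and guard meet.
Mind the look-alikes: they are no part of the job. There is more than one size of the probe; the job needs the smaller. There is more than one size of the beaker; the one meant has the size given above.

How it is judged:
On the way, in this order (a step that is already met when the one before it is completed fails the run):
1. the thermometer stands, stem down, in the upright beaker, let go, the lid still shut (horizontal distance between probe_tip and beaker_in below 0.03 m and z of probe_tip in the frame of beaker below 0.03 m and angle between probe's own z axis and vertical below 0.8 rad and angle between beaker's own z axis and vertical below 0.1 rad and contact force between the fingers and probe below 0.1 N and value of joint lid below 0.05 rad), for 0.2 s.
2. the lid has broken free and is held ajar, front edge 25 to 60 mm up (value of joint lid between 0.12 and 0.29 rad and contact force between the fingers and bath above 0.8 N), for 0.3 s.
At the end, for the whole second after the job is handed in: Fingers press on the lid (over 0.8 N) near its handle and hold it still, front edge 25 to 60 mm up (0.12 to 0.29 rad), nothing else carrying it; thermometer at rest in the beaker, stem down, tip under 30 mm above its underside, leaning under 0.8 rad; beaker upright on the table (all of step 2 and velocity of joint lid between -0.05 and 0.05 rad/s and distance between the grasp point and lid_handle below 0.075 m and contact force between bath and probe below 0.1 N and contact force between bath and beaker below 0.1 N and horizontal distance between probe_tip and beaker_in below 0.03 m and z of probe_tip in the frame of beaker below 0.03 m and angle between probe's own z axis and vertical below 0.8 rad and angle between beaker's own z axis and vertical below 0.1 rad and height (world z) of beaker below 0.01 m and linear speed of probe below 0.05 m/s); the arm keeps its last pose, push and grip.
It fails at once if the lid opened with the thermometer still in its port (value of joint lid above 0.05 rad and distance between probe and port below 0.1 m).
It fails at once if the lid flung open (front edge over about 85 mm up) (value of joint lid above 0.42 rad).
It fails at once if the thermometer dropped into the beaker (linear speed of probe above 0.7 m/s and horizontal distance between probe_tip and beaker_in below 0.031 m and z of probe_tip in the frame of beaker below 0.1 m).
It fails at once if the beaker knocked over (angle between beaker's own z axis and vertical above 0.5 rad).
It fails at once if sharpener, whetstone or knife shifted (distance of any of puck, whetstone, knife from where it was at the start of the episode above 0.03 m).
It also fails if it takes over 59 s, if anything falls off the work surface, if the arm or the gripper's body presses on something with over 40 N, if the wrist force passes 120 N, or if a joint passes its speed limit or range.

ROBOT

A 6-joint arm with a two-finger parallel gripper is mounted at the origin on the work surface. World frame = base frame: x ahead of the robot, y to its left, z up, the work surface at z = 0. Lengths are in m, angles in rad, forces in N, time in s.
With the tool pointing down it reaches from about 0.425 to 1.125 m from the base axis. Payload 14.9 kg.
Tool frame: the origin (TCP) lies on the front face of the gripper's body, between the roots of the fingers; the fingertips stand 78 mm ahead of it and the grasp point (between the pads) lies 60 mm ahead of it (env.finger_overhang is the z of the fingertips in the tool frame, in m); z points along the fingers, x is the direction in which the jaws open and shut, and the axes are right-handed (so a half turn about z gives the same grasp; the last joint's range is limited). The gripper opens to 91 mm and grips with 3 to 60 N. Pads are 32 mm wide; open, the fingers measure 118 mm over their backs; the gripper's body (76 mm by 178 mm) begins 60 mm behind the grasp point.
Start: joints at [-1.373, 0.379, 1.734, -0, 1.028, -0.033], TCP at [0.16, -0.681, 0.292] pointing down, gripper open.
Joint ranges: [-2.77, 2.77], [-0.74, 2.19], [0, 2.66], [-1.06, 4.2], [0.31, 2.87], [-3.08, 3.08]. Speed limits (rad/s): [1.89, 1.89, 2.39, 3.14, 3.14, 3.14].

INTERFACE

Orientations are given as a unit quaternion [w, x, y, z].
In Python, from station import sensors, cams, job_done, env gives the robot as it stands.
- The arm moves only by the tool play_rows, never from a script. Its argument "motion" is a list of rows, each a list of 6 numbers: the shift along the tool's x, y, z in m, then the turn, a rotation vector about the tool's x, y, z in rad. A call has 1 to 12 rows; each row shifts and turns the pose as measured when the row begins, along the tool's axes as they then stand; what a row does not reach is not made up. A row lasts 1/10 s, in which the tool goes at most 50 mm and 8.59 degrees, less where a joint would pass 70% of its speed; a pose out of reach is approached as far as the arm can. A call is refused whole if a number of a shift passes 0.05 or a number of a turn 0.15, either way. A call with a gripper value outside its range is refused whole. "claw" is the closure in counts, from 0 (fully open) to 255 (shut), set as the call begins (left out, the last holds). The fingers move at their own pace and stop on an object; "squeeze" is the grip in N (left out, the last holds). Time passes only in rows, so rows that do not move let the fingers close. It gives the time, the measured TCP pose, the force and the opening at its end, in the units of the state.
- sensors.get_state(): the state, without advancing time (a new reading comes with each control period).
- cams.camera(name): name is "side" or "top"; returns the picture (384x512x3 uint8, red, green, blue); there is no depth.
- cams.camera_info(name): a dict with "intrinsics" (3x3 intrinsics, pixels), "view" (4x4, takes a point from world to camera coordinates). Camera axes: x right, y down, z forward; pixel columns grow to the right and rows downward; lengths in m; the calibration is good to about 2 mm. A picture is of the moment at which its call begins. camera_info takes no time and is no camera call.
- job_done(): hands the job in, once; it reports no verdict.
The state is a dict: "t": time; "joints": joint angles; "qvel": joint speeds; "joint_efforts": joint torques, N m; "position": TCP position; "ee_rot": TCP orientation; "wrist_force": force on the tool from outside, world axes, zero at the start; "ft_torque": the same for the moment, N m; "gripper_width": opening from 0.0 (shut) to 1.0 (fully open).
Only numpy, scipy, OpenCV 4.12 (cv2) and the standard library are available. Lean on these libraries where they do the work, as an engineer would, in place of code of your own. Each camera call takes 0.05 s, during which the arm holds its last target. There are 200 camera calls.

## Working session

There is one attempt and no reset: what is moved stays moved. The work goes in short steps, Python scripts to look and compute and a tool call to move; the robot and the scene stay as the last step left them, time stands still between calls to the robot, and variables do not carry over. Pictures are saved under pics/ and viewed, about 8 in all and at most 12, crops included, and the job is handed in when it is done.

Besides the shell and the picture viewer there is one more tool, called after "Call:" as name(argument=value, ...) on one line, values as JSON. play_rows: Moves the arm, as the interface text tells. Its arguments: {"type":"object","properties":{"motion":{"type":"array","items":{"type":"array","items":{"type":"number"}}},"claw":{"type":"number"},"squeeze":{"type":"number"}},"required":["motion"]}

```bash
mkdir -p pics; ls
python3 - <<'E'
from station import sensors,cams,env
import cv2,numpy as np
s=sensors.get_state();print({k:np.round(v,3).tolist() for k,v in s.items()})
for n in("side","top"):
    i=cams.camera_info(n);print(n,np.round(i["intrinsics"],1).tolist(),np.round(i["view"],4).tolist())
    im=cams.camera(n)[:,:,::-1];cv2.imwrite(f"pics/{n}0.png",im)
    cv2.imwrite(f"pics/{n}0b.png",cv2.resize(im,(800,600),interpolation=cv2.INTER_CUBIC))
E
```

```text
pics
{'t': 0.0, 'joints': [-1.373, 0.379, 1.735, -0.0, 1.028, -0.033], 'qvel': [-0.001, -0.001, -0.001, 0.001, -0.0, -0.0], 'joint_efforts': [-0.005, -76.372, -43.438, 0.065, 0.042, -0.0], 'position': [0.16, -0.681, 0.292], 'ee_rot': [-0.0, 0.784, -0.621, -0.0], 'wrist_force': [-0.698, -0.027, 0.592], 'ft_torque': [0.005, 0.055, -0.01], 'gripper_width': 0.994}
side [[354.0, 0.0, 257.2], [0.0, 354.0, 188.8], [0.0, 0.0, 1.0]] [[-0.8812, -0.4726, 0.0108, 0.5435], [-0.3091, 0.559, -0.7694, 0.2696], [0.3576, -0.6814, -0.6387, 0.8856], [0.0, 0.0, 0.0, 1.0]]
top [[498.1, 0.0, 258.2], [0.0, 498.1, 185.3], [0.0, 0.0, 1.0]] [[-0.0021, -1.0, 0.0022, 0.0106], [-0.9777, 0.0016, -0.2099, 0.616], [0.2098, -0.0026, -0.9777, 1.3446], [0.0, 0.0, 0.0, 1.0]]
```

View pics/side0b.png

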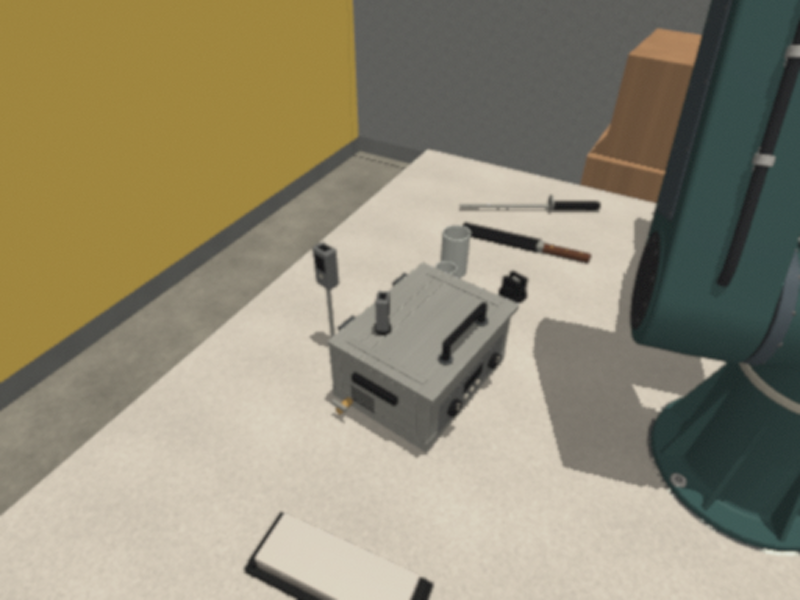

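View pics/top0b.png

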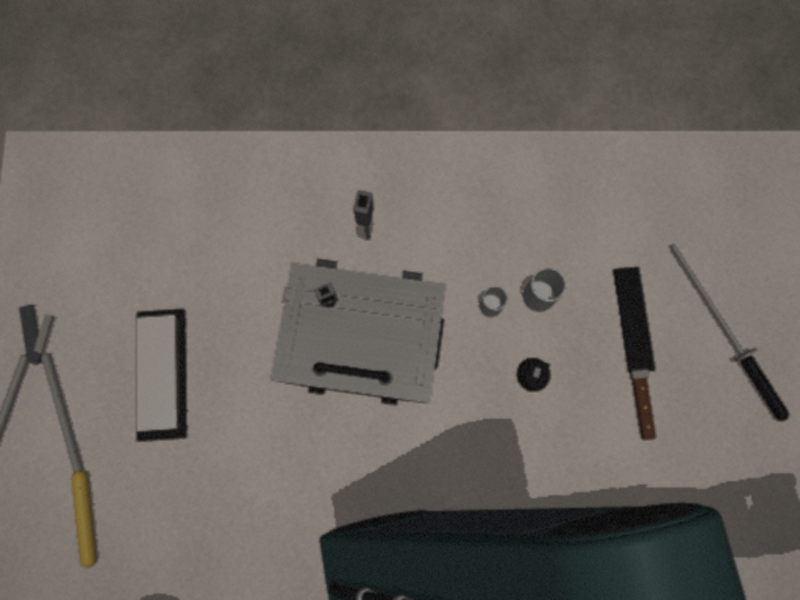

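Top view: candidates are the thermometer in the port (325,293) and a larger one behind the bath (363,215), plus a small beaker (492,300) and a large one (543,289). The puck is at (533,374). I'll check with a close crop of each camera.

Run:
```python
import cv2
t=cv2.imread("pics/top0.png");s=cv2.imread("pics/side0.png")
cv2.imwrite("pics/topc.png",cv2.resize(t[120:270,170:370],None,fx=4,fy=4,interpolation=cv2.INTER_CUBIC))
cv2.imwrite("pics/sidec.png",cv2.resize(s[138:288,190:390],None,fx=4,fy=4,interpolation=cv2.INTER_CUBIC))
```

```text
(no output)
```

View pics/topc.png

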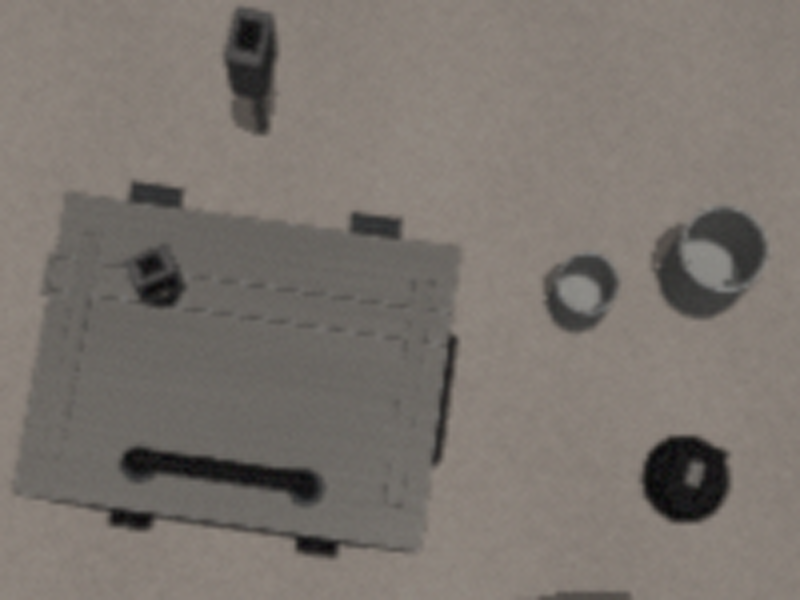

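View pics/sidec.png

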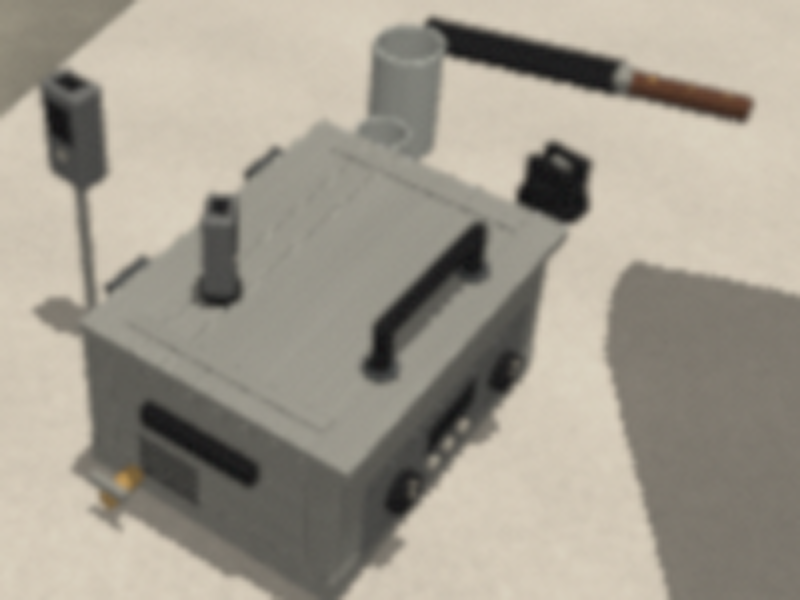

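```bash
cat > h.py <<'E'
import numpy as np
from scipy.optimize import least_squares
from station import sensors,cams
K={};V={}
for n in("side","top"):
    i=cams.camera_info(n);K[n]=np.array(i["intrinsics"]);V[n]=np.array(i["view"])
def proj(n,P):
    P=np.atleast_2d(P);c=P@V[n][:3,:3].T+V[n][:3,3];q=c@K[n].T
    return q[:,:2]/q[:,2:]
def tri(obs,z=None): # obs {cam:(u,v)}
    f=lambda p:np.concatenate([(proj(n,p)[0]-o) for n,o in obs.items()]+([[(p[2]-z)*2000]] if z is not None else []))
    r=least_squares(f,[.6,0,.1]);return r.x,np.abs(r.fun).max()
T=lambda u,v:((u+.5)/4-.5+170,(v+.5)/4-.5+120)
S=lambda u,v:((u+.5)/4-.5+190,(v+.5)/4-.5+138)
E
python3 - <<'E'
from h import *
import cv2
obs=[('top',(-.108,1,.146),T(13,494)),('top',(-.108,-1,.146),T(422,550)),('top',('r',1,.146),T(65,192)),('top',('r',-1,.146),T(462,246)),
('side',(-.108,1,.146),S(347,472)),('side',(-.108,-1,.146),S(566,235)),('side',('r',1,.146),S(85,318)),('side',('r',-1,.146),S(325,122)),
('top',(.04,.06,.218),T(153,263)),('side',(.04,.06,.218),S(221,204))]
def W(p,b):
    b=[p[4] if b[0]=='r' else b[0], b[1]*p[3] if abs(b[1])==1 else b[1], b[2]]
    c,s=np.cos(p[2]),np.sin(p[2]);return np.array([p[0]+c*b[0]-s*b[1],p[1]+s*b[0]+c*b[1],b[2]])
f=lambda p:np.concatenate([proj(n,W(p,b))[0]-o for n,b,o in obs])
r=least_squares(f,[.7,.05,-.1,.13,.1]);print(r.x,np.round(r.fun.reshape(-1,2),1).tolist())
p=r.x
print('handle',W(p,(-.078,0,.18)),'port',W(p,(.04,.06,.156)))
print('thermo top tri',tri({'top':T(153,263),'side':S(221,204)}))
print('beaker rim big',tri({'top':T(723,250),'side':S(410,45)}),tri({'top':T(723,250)},.105))
t=cv2.imread("pics/top0.png");s=cv2.imread("pics/side0.png")
a=cv2.resize(t[176:206,195:225],(400,400),interpolation=cv2.INTER_CUBIC)
b=cv2.resize(t[165:205,330:370],(400,400),interpolation=cv2.INTER_CUBIC)
c=cv2.resize(s[140:180,275:315],(400,200*2),interpolation=cv2.INTER_CUBIC)
m=np.hstack([a,b]);m=cv2.convertScaleAbs(m,alpha=1.8)
cv2.imwrite("pics/z.png",m)
E
```

```text
[ 0.53312512  0.08422339 -0.14598653  0.13278587  0.09404109] [[0.2, -0.1], [-0.9, 0.7], [0.6, 0.8], [-0.6, 1.2], [0.0, -0.5], [0.4, -2.5], [-1.3, -0.1], [-0.5, -1.0], [-0.5, 0.7], [-0.7, -0.2]]
handle [0.45595481 0.09556993 0.18      ] port [0.58142774 0.13776642 0.156     ]
thermo top tri (array([0.58213441, 0.13605426, 0.21633341]), np.float64(0.5992978182506192))
beaker rim big (array([ 0.6157929 , -0.24516563,  0.10220628]), np.float64(0.3943133017985474)) (array([ 0.61608223, -0.2444275 ,  0.105     ]), np.float64(0.0))
```

View pics/z.png

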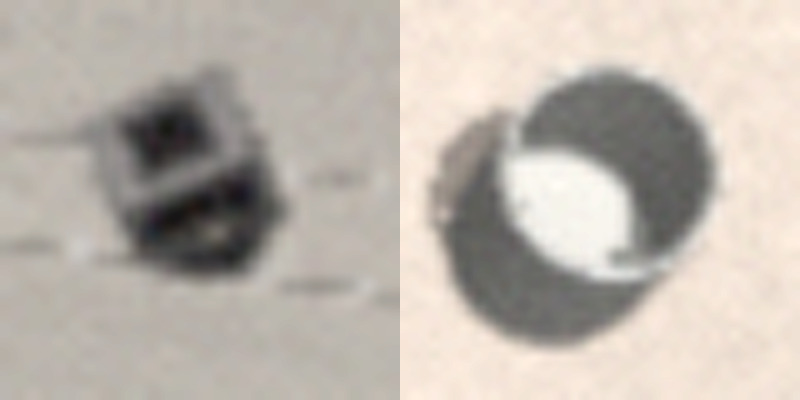

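```bash
cat >> h.py <<'E'
from scipy.spatial.transform import Rotation as Ro
def pose():
    s=sensors.get_state();w,x,y,z=s["ee_rot"];return np.array(s["position"]),Ro.from_quat([x,y,z,w]),s
def down(yaw,tilt=0): # tool x along yaw, z down, then tilt about tool x
    c,s=np.cos(yaw),np.sin(yaw)
    return Ro.from_matrix(np.array([[c,s,0],[s,-c,0],[0,0,-1]]))*Ro.from_rotvec([tilt,0,0])
def plan(p,R,n):
    p0,R0,s=pose();rv=(R0.inv()*R).as_rotvec();d=(np.array(p)-p0)/n;out=[]
    for k in range(n):
        Rk=R0*Ro.from_rotvec(rv*k/n)
        out.append([round(float(a),4) for a in Rk.inv().apply(d)]+[round(float(a),3) for a in rv/n])
    for k in range(0,n,12):print(str(out[k:k+12]).replace(' ',''))
E
python3 - <<'E'
from h import *
c=np.array([[95,130],[215,68],[255,155],[135,205]])/400*30-.5+[195,176]
def f(p):
    y=p[2];x=np.array([np.cos(y),np.sin(y)]);yy=np.array([-x[1],x[0]])
    P=[np.append(p[:2]+a*.01*x+b*.015*yy,.218) for a,b in((-1,1),(1,1),(1,-1),(-1,-1))]
    P=[P[i] for i in range(4)]
    return (proj('top',P)-c).ravel()
r=least_squares(f,[.58,.137,.44]);print(r.x,np.round(r.fun,1))
plan([.5815,.137,.36],down(.445),24)
E
```

```text
[ 0.58186772  0.13704488 -1.11624541] [-0.1 -2.8 -1.9 -1.6  0.1  2.3  1.9  2. ]
[[-0.0292,-0.0249,-0.0028,-0.0,0.0,-0.074],[-0.0272,-0.027,-0.0028,-0.0,0.0,-0.074],[-0.0252,-0.0289,-0.0028,-0.0,0.0,-0.074],[-0.0229,-0.0307,-0.0028,-0.0,0.0,-0.074],[-0.0206,-0.0324,-0.0028,-0.0,0.0,-0.074],[-0.0181,-0.0338,-0.0028,-0.0,0.0,-0.074],[-0.0156,-0.035,-0.0028,-0.0,0.0,-0.074],[-0.0129,-0.0361,-0.0028,-0.0,0.0,-0.074],[-0.0102,-0.037,-0.0028,-0.0,0.0,-0.074],[-0.0074,-0.0376,-0.0028,-0.0,0.0,-0.074],[-0.0046,-0.0381,-0.0028,-0.0,0.0,-0.074],[-0.0018,-0.0383,-0.0028,-0.0,0.0,-0.074]]
[[0.0011,-0.0383,-0.0028,-0.0,0.0,-0.074],[0.0039,-0.0381,-0.0028,-0.0,0.0,-0.074],[0.0067,-0.0377,-0.0028,-0.0,0.0,-0.074],[0.0095,-0.0371,-0.0028,-0.0,0.0,-0.074],[0.0123,-0.0363,-0.0028,-0.0,0.0,-0.074],[0.0149,-0.0353,-0.0028,-0.0,0.0,-0.074],[0.0175,-0.0341,-0.0028,-0.0,0.0,-0.074],[0.02,-0.0327,-0.0028,-0.0,0.0,-0.074],[0.0224,-0.0311,-0.0028,-0.0,0.0,-0.074],[0.0246,-0.0294,-0.0028,-0.0,0.0,-0.074],[0.0267,-0.0275,-0.0028,-0.0,0.0,-0.074],[0.0287,-0.0254,-0.0028,-0.0,0.0,-0.074]]
```

Call:
play_rows(motion=[[-0.029,-0.025,-0.003,0,0,-0.074],[-0.027,-0.027,-0.003,0,0,-0.074],[-0.025,-0.029,-0.003,0,0,-0.074],[-0.023,-0.031,-0.003,0,0,-0.074],[-0.021,-0.032,-0.003,0,0,-0.074],[-0.018,-0.034,-0.003,0,0,-0.074],[-0.016,-0.035,-0.003,0,0,-0.074],[-0.013,-0.036,-0.003,0,0,-0.074],[-0.01,-0.037,-0.003,0,0,-0.074],[-0.007,-0.038,-0.003,0,0,-0.074],[-0.005,-0.038,-0.003,0,0,-0.074],[-0.002,-0.038,-0.003,0,0,-0.074]], claw=0, squeeze=20)

```text
t: 1.3
position: [0.3692, -0.2556, 0.3261]
ee_rot: [-0.002, 0.978, -0.21, -0.001]
wrist_force: [1.1, -0.2, 0.3]
gripper_width: 1.003
```

Run:
```python
from h import *
c=np.array([[95,130],[215,68],[255,155],[135,205]])/400*30-.5+[195,176]
def f(p):
    y=p[2];x=np.array([np.cos(y),np.sin(y)]);yy=np.array([-x[1],x[0]])
    P=[np.append(p[:2]+a*.01*x+b*.015*yy,.218) for a,b in((1,1),(1,-1),(-1,-1),(-1,1))]
    return (proj('top',P)-c).ravel()
r=least_squares(f,[.58,.137,.44]);print(r.x,np.round(r.fun,1));print(pose()[0])
plan([.5815,.137,.36],down(r.x[2]),18)
```

```text
[0.5818438  0.13701868 0.45367889] [-1.1 -0.2  0.7 -0.7  1.1 -0.2 -0.7  1.1]
[ 0.36920886 -0.25559996  0.32608281]
[[0.0018,-0.0247,-0.0018,-0.0,0.0,-0.049],[0.003,-0.0246,-0.0018,-0.0,0.0,-0.049],[0.0042,-0.0244,-0.0018,-0.0,0.0,-0.049],[0.0054,-0.0242,-0.0018,-0.0,0.0,-0.049],[0.0065,-0.0239,-0.0018,-0.0,0.0,-0.049],[0.0077,-0.0236,-0.0018,-0.0,0.0,-0.049],[0.0088,-0.0232,-0.0018,-0.0,0.0,-0.049],[0.01,-0.0227,-0.0018,-0.0,0.0,-0.049],[0.0111,-0.0222,-0.0019,-0.0,0.0,-0.049],[0.0121,-0.0216,-0.0019,-0.0,0.0,-0.049],[0.0132,-0.021,-0.0019,-0.0,0.0,-0.049],[0.0142,-0.0204,-0.0019,-0.0,0.0,-0.049]]
[[0.0151,-0.0196,-0.0019,-0.0,0.0,-0.049],[0.0161,-0.0189,-0.0019,-0.0,0.0,-0.049],[0.017,-0.0181,-0.0019,-0.0,0.0,-0.049],[0.0178,-0.0172,-0.0019,-0.0,0.0,-0.049],[0.0187,-0.0163,-0.0019,-0.0,0.0,-0.049],[0.0194,-0.0154,-0.0019,-0.0,0.0,-0.049]]
```

Tracking is good. I'll use 12 larger rows (×1.5).

Call:
play_rows(motion=[[0.003,-0.037,-0.003,0,0,-0.074],[0.006,-0.037,-0.003,0,0,-0.074],[0.008,-0.036,-0.003,0,0,-0.074],[0.011,-0.036,-0.003,0,0,-0.074],[0.013,-0.035,-0.003,0,0,-0.074],[0.016,-0.033,-0.003,0,0,-0.074],[0.018,-0.032,-0.003,0,0,-0.074],[0.021,-0.031,-0.003,0,0,-0.074],[0.023,-0.029,-0.003,0,0,-0.074],[0.025,-0.027,-0.003,0,0,-0.074],[0.027,-0.026,-0.003,0,0,-0.074],[0.029,-0.024,-0.003,0,0,-0.074]])

```text
t: 2.5
position: [0.579, 0.1595, 0.3639]
ee_rot: [-0.002, 0.968, 0.249, -0.001]
wrist_force: [1.0, -0.3, 0.4]
gripper_width: 0.998
```

Run:
```python
from h import *
print(pose()[0]);plan([.5815,.137,.32],down(.45),4)
```

```text
[0.57903282 0.15954762 0.36391885]
[[-0.0022,0.0053,0.011,-0.001,0.0,0.013],[-0.0021,0.0053,0.011,-0.001,0.0,0.013],[-0.002,0.0053,0.011,-0.001,0.0,0.013],[-0.002,0.0053,0.011,-0.001,0.0,0.013]]
```

Call:
play_rows(motion=[[-0.002,0.0053,0.01,-0.001,0,0.013],[-0.002,0.0053,0.01,-0.001,0,0.013],[-0.002,0.0053,0.01,-0.001,0,0.013],[-0.002,0.0053,0.01,-0.001,0,0.013],[0,0,0,0,0,0],[0,0,0,0,0,0]])

```text
t: 3.1
position: [0.5817, 0.1367, 0.3196]
ee_rot: [-0.0, 0.975, 0.223, -0.002]
wrist_force: [-0.1, -0.3, 0.3]
gripper_width: 0.998
```

Run:
```python
from h import *
import cv2
p,R,s=pose();print(p,R.as_matrix()[:,0]);plan([.5815,.137,.256],down(.45),6)
g=p+R.apply([0,0,.078]);print(proj('side',g),proj('top',g))
im=cams.camera('side')[:,:,::-1];cv2.imwrite("pics/s1.png",cv2.resize(im[100:250,170:370],None,fx=4,fy=4,interpolation=cv2.INTER_CUBIC))
```

```text
[0.58168334 0.13665917 0.31960573] [ 0.90045594  0.43493588 -0.0031442 ]
[[0.0,-0.0,0.0106,-0.0,0.001,-0.0],[0.0,-0.0001,0.0106,-0.0,0.001,-0.0],[0.0,-0.0001,0.0106,-0.0,0.001,-0.0],[0.0,-0.0001,0.0106,-0.0,0.001,-0.0],[0.0,-0.0001,0.0106,-0.0,0.001,-0.0],[0.0,-0.0001,0.0106,-0.0,0.001,-0.0]]
[[244.29161463 180.54782406]] [[206.84073782 184.12827157]]
```

View pics/s1.png

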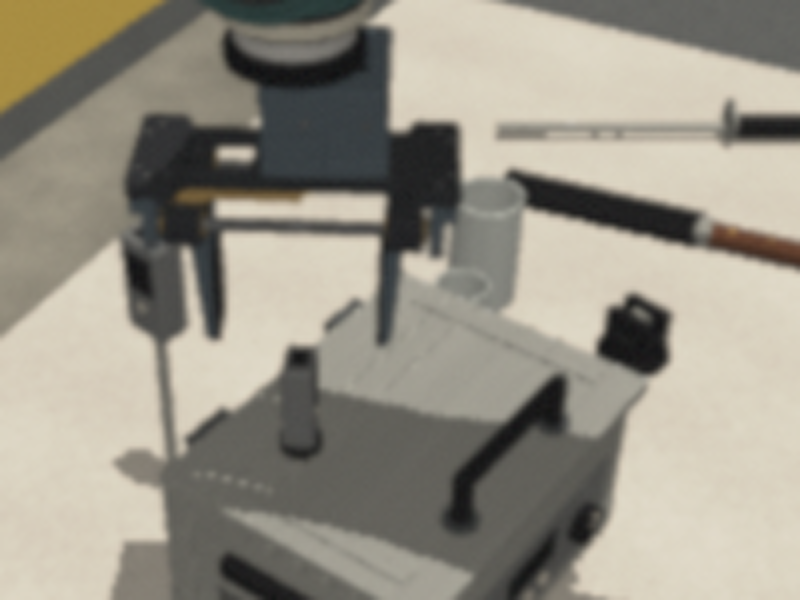

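```bash
python3 -c "
from h import *
print(tri({'top':T(250,33),'side':S(72,82)}))"
```

```text
(array([0.73275863, 0.07592503, 0.21940705]), np.float64(0.7115595304179294))
```

Call:
play_rows(motion=[[0,0,0.012,0,0.001,0],[0,0,0.012,0,0.001,0],[0,0,0.012,0,0,0],[0,0,0.012,0,0,0],[0,0,0.01,0,0,0],[0,0,0.005,0,0,0],[0,0,0,0,0,0]])

```text
t: 3.85
position: [0.5812, 0.1369, 0.2508]
ee_rot: [-0.001, 0.975, 0.223, -0.001]
wrist_force: [-0.0, 0.1, -0.2]
gripper_width: 1.004
```

Call:
play_rows(motion=[[0,0,0,0,0,0],[0,0,0,0,0,0],[0,0,0,0,0,0],[0,0,0,0,0,0],[0,0,0,0,0,0],[0,0,0,0,0,0],[0,0,0,0,0,0],[0,0,0,0,0,0]], claw=255, squeeze=20)

```text
t: 4.65
position: [0.5821, 0.1371, 0.2527]
ee_rot: [-0.001, 0.975, 0.223, 0.001]
wrist_force: [0.3, 0.3, -0.7]
gripper_width: 0.33
```

Call:
play_rows(motion=[[0,0,0,0,0,0],[0,0,0,0,0,0],[0,0,0,0,0,0],[0,0,0,0,0,0]])

```text
t: 5.05
position: [0.5821, 0.1371, 0.2527]
ee_rot: [-0.001, 0.975, 0.223, 0.001]
wrist_force: [0.3, -0.7, 1.7]
gripper_width: 0.214
```

Call:
play_rows(motion=[[0,0,-0.006,0,0,0],[0,0,-0.012,0,0,0],[0,0,-0.015,0,0,0],[0,0,-0.015,0,0,0],[0,0,-0.015,0,0,0],[0,0,-0.018,0,0,0],[0,0,-0.02,0,0,0],[0,0,-0.02,0,0,0],[0,0,-0.02,0,0,0],[0,0,-0.02,0,0,0],[0,0,-0.015,0,0,0],[0,0,0,0,0,0]])

```text
t: 6.25
position: [0.5813, 0.1367, 0.4489]
ee_rot: [-0.001, 0.975, 0.223, 0.004]
wrist_force: [0.1, -0.1, 0.3]
gripper_width: 0.218
```

Run:
```python
from h import *
import cv2
p,R,s=pose();print(p,s['gripper_width'],s['wrist_force'],R.as_matrix()[:,2])
plan([.616,-.2445,.41],down(.45),12)
tip=p+R.apply([0,0,.060+.0367+.110]);print(tip,proj('side',tip))
im=cams.camera('side')[:,:,::-1];cv2.imwrite("pics/s2.png",cv2.resize(im[60:260,150:400],None,fx=3,fy=3,interpolation=cv2.INTER_CUBIC))
```

```text
[0.58132969 0.13665684 0.44885975] 0.21770733394775676 [ 0.12412432 -0.12992363  0.34704858] [ 0.00833786  0.00300817 -0.99996071]
[[-0.0113,0.0298,0.0032,0.0,-0.001,0.0],[-0.0113,0.0299,0.0032,0.0,-0.001,0.0],[-0.0112,0.0299,0.0032,0.0,-0.001,0.0],[-0.0112,0.0299,0.0032,0.0,-0.001,0.0],[-0.0112,0.0299,0.0032,0.0,-0.001,0.0],[-0.0112,0.0299,0.0032,0.0,-0.001,0.0],[-0.0112,0.0299,0.0032,0.0,-0.001,0.0],[-0.0112,0.0299,0.0032,0.0,-0.001,0.0],[-0.0112,0.0299,0.0032,0.0,-0.001,0.0],[-0.0112,0.0299,0.0032,0.0,-0.001,0.0],[-0.0112,0.0299,0.0032,0.0,-0.001,0.0],[-0.0112,0.0299,0.0032,0.0,-0.001,0.0]]
[0.58305313 0.13727863 0.24216787] [[243.56328756 180.29536079]]
```

View pics/s2.png

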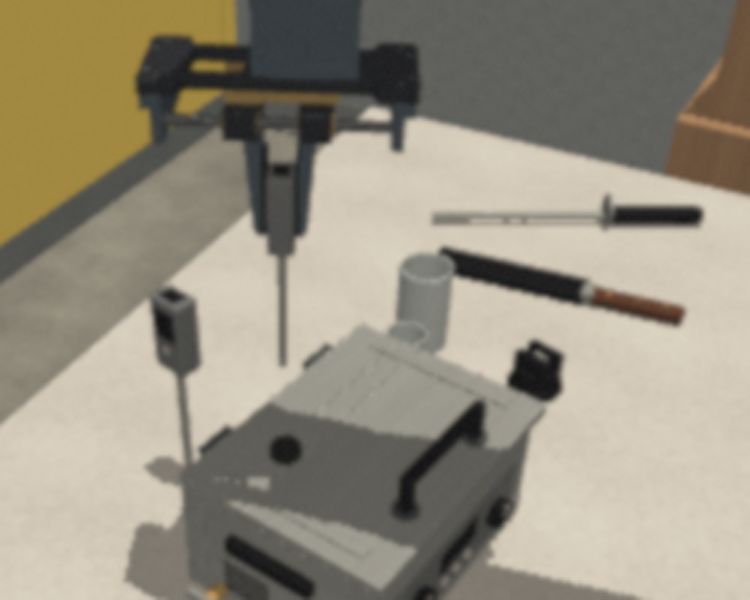

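```bash
cat >> h.py <<'E'
def bk(tz,d=.012,th=.3,yaw=.45,c=(.616,-.2445)):
    R=down(yaw,th);ld=np.array([np.sin(yaw),-np.cos(yaw)])
    tip=np.array([c[0]-ld[0]*d,c[1]-ld[1]*d,tz]);return tip-R.apply([0,0,.2067]),R
def tip():
    p,R,s=pose();return p+R.apply([0,0,.2067]),R.as_matrix()[:,2]
E
python3 -c "
from h import *
print(bk(.18)[0]);plan(*bk(.18),12)"
```

```text
[ 0.63734986 -0.28869757  0.37746805]
[[-0.0113,0.0339,0.0058,0.025,-0.001,0.0],[-0.0112,0.0341,0.0049,0.025,-0.001,0.0],[-0.0112,0.0342,0.0041,0.025,-0.001,0.0],[-0.0112,0.0343,0.0032,0.025,-0.001,0.0],[-0.0112,0.0344,0.0024,0.025,-0.001,0.0],[-0.0112,0.0344,0.0015,0.025,-0.001,0.0],[-0.0112,0.0344,0.0007,0.025,-0.001,0.0],[-0.0112,0.0344,-0.0002,0.025,-0.001,0.0],[-0.0112,0.0344,-0.001,0.025,-0.001,0.0],[-0.0112,0.0344,-0.0019,0.025,-0.001,0.0],[-0.0112,0.0343,-0.0027,0.025,-0.001,0.0],[-0.0112,0.0343,-0.0036,0.025,-0.001,0.0]]
```

Call:
play_rows(motion=[[-0.006,0.018,0.003,0.015,0,0],[-0.0112,0.034,0.005,0.025,0,0],[-0.0112,0.034,0.004,0.025,0,0],[-0.0112,0.034,0.003,0.025,0,0],[-0.0112,0.034,0.002,0.025,0,0],[-0.0112,0.034,0.0015,0.025,0,0],[-0.0112,0.034,0.001,0.025,0,0],[-0.0112,0.034,0,0.025,0,0],[-0.0112,0.034,-0.001,0.025,0,0],[-0.0112,0.034,-0.002,0.025,0,0],[-0.0112,0.034,-0.003,0.025,0,0],[-0.006,0.018,-0.002,0.012,0,0]])

```text
t: 7.5
position: [0.6289, -0.2643, 0.3692]
ee_rot: [-0.145, 0.964, 0.223, -0.034]
wrist_force: [0.1, 0.6, -0.1]
gripper_width: 0.219
```

```bash
python3 -c "
from h import *
print(tip());plan(*bk(.15),5)"
```

```text
(array([ 0.60190798, -0.20988773,  0.17167278]), array([-0.13068025,  0.26316414, -0.95585946]))
[[-0.0006,0.0062,0.0027,0.0,0.001,0.001],[-0.0006,0.0062,0.0027,0.0,0.001,0.001],[-0.0006,0.0062,0.0027,0.0,0.001,0.001],[-0.0006,0.0062,0.0027,0.0,0.001,0.001],[-0.0006,0.0062,0.0026,0.0,0.001,0.001]]
```

Call:
play_rows(motion=[[-0.0006,0.0062,0.0027,0,0.001,0.001],[-0.0006,0.0062,0.0027,0,0.001,0.001],[-0.0006,0.0062,0.0027,0,0.001,0.001],[-0.0006,0.0062,0.0027,0,0.001,0.001],[-0.0006,0.0062,0.0027,0,0.001,0.001],[0,0,0,0,0,0],[0,0,0,0,0,0]])

```text
t: 8.2
position: [0.6378, -0.2878, 0.3431]
ee_rot: [-0.146, 0.964, 0.22, -0.033]
wrist_force: [-0.3, -0.6, -0.1]
gripper_width: 0.215
```

Run:
```python
from h import *
import cv2
print(tip(),proj('side',tip()[0]),proj('top',tip()[0]));plan(*bk(.009),12)
ims=[cams.camera(n)[:,:,::-1] for n in('side','top')]
m=[cv2.resize(ims[0][100:200,240:340],(400,400),interpolation=cv2.INTER_CUBIC),cv2.resize(ims[1][130:230,300:400],(400,400),interpolation=cv2.INTER_CUBIC)]
cv2.imwrite("pics/s3.png",np.hstack(m))
```

```text
(array([ 0.61117528, -0.23275945,  0.1456643 ]), array([-0.1286552 ,  0.26620247, -0.95529267])) [[292.44716022 139.87886541]] [[348.87298592 180.636252  ]]
[[-0.0001,0.0034,0.0109,-0.0,0.0,-0.0],[-0.0001,0.0034,0.0109,-0.0,0.0,-0.0],[-0.0001,0.0034,0.0109,-0.0,0.0,-0.0],[-0.0001,0.0034,0.0109,-0.0,0.0,-0.0],[-0.0001,0.0034,0.0109,-0.0,0.0,-0.0],[-0.0001,0.0034,0.0109,-0.0,0.0,-0.0],[-0.0001,0.0034,0.0109,-0.0,0.0,-0.0],[-0.0001,0.0034,0.0109,-0.0,0.0,-0.0],[-0.0001,0.0034,0.0109,-0.0,0.0,-0.0],[-0.0001,0.0034,0.0109,-0.0,0.0,-0.0],[-0.0001,0.0034,0.0109,-0.0,0.0,-0.0],[-0.0001,0.0034,0.0109,-0.0,0.0,-0.0]]
```

View pics/s3.png

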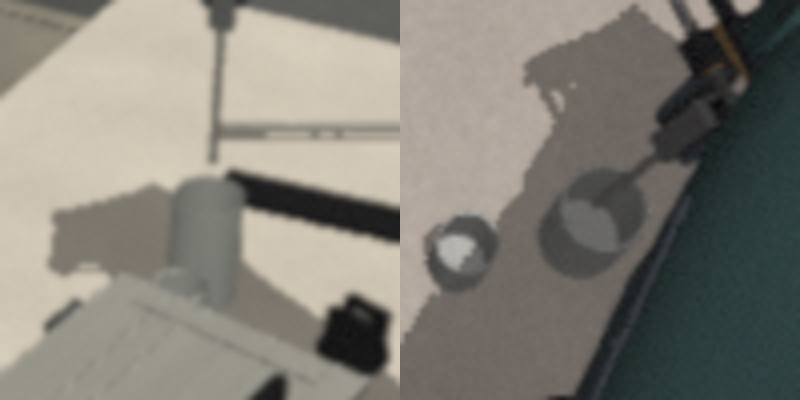

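Stem tip is over the beaker: side (212,162) and top (595,200) in the crops, both matching the predictions. Lowering it in.

Call:
play_rows(motion=[[0,0.0034,0.011,0,0,0],[0,0.0034,0.011,0,0,0],[0,0.0034,0.011,0,0,0],[0,0.0034,0.011,0,0,0],[0,0.0034,0.011,0,0,0],[0,0.0034,0.011,0,0,0],[0,0.0034,0.011,0,0,0],[0,0.0034,0.011,0,0,0],[0,0.0034,0.011,0,0,0],[0,0.0022,0.007,0,0,0],[0,0,0,0,0,0]])

```text
t: 9.4
position: [0.6369, -0.2872, 0.2209]
ee_rot: [-0.146, 0.964, 0.22, -0.034]
wrist_force: [-0.3, -0.3, -0.8]
gripper_width: 0.218
```

```bash
python3 -c "
from h import *
print(tip());plan(*bk(.008),4)"
```

```text
(array([ 0.60999705, -0.2319917 ,  0.02353937]), array([-0.13034291,  0.26686617, -0.95487862]))
[[-0.0001,0.0015,0.0036,-0.0,0.0,-0.0],[-0.0001,0.0015,0.0036,-0.0,0.0,-0.0],[-0.0001,0.0015,0.0036,-0.0,0.0,-0.0],[-0.0001,0.0015,0.0036,-0.0,0.0,-0.0]]
```

Call:
play_rows(motion=[[0,0.0015,0.004,0,0,0],[0,0.0015,0.004,0,0,0],[0,0.0015,0.004,0,0,0],[0,0.0015,0.003,0,0,0],[0,0,0.001,0,0,0],[0,0,0,0,0,0]])

```text
t: 10.0
position: [0.6381, -0.2885, 0.2038]
ee_rot: [-0.146, 0.964, 0.22, -0.033]
wrist_force: [-0.1, 1.0, -1.3]
gripper_width: 0.215
```

```bash
python3 -c "
from h import *
print(tip(),pose()[2]['wrist_force'])"
```

```text
(array([ 0.61156319, -0.23358585,  0.00631402]), array([-0.12836771,  0.26591011, -0.95541276])) [-0.12130839  1.01231776 -1.34495336]
```

Call:
play_rows(motion=[[0,0,0,0,0,0],[0,0,0,0,0,0],[0,0,0,0,0,0],[0,0,0,0,0,0],[0,0,0,0,0,0],[0,0,0,0,0,0],[0,0,0,0,0,0],[0,0,0,0,0,0]], claw=100)

```text
t: 10.8
position: [0.6385, -0.2887, 0.2048]
ee_rot: [-0.145, 0.964, 0.22, -0.033]
wrist_force: [-0.2, 1.3, -0.0]
gripper_width: 0.61
```

Run:
```python
from h import *
import cv2
ims=[cams.camera(n)[:,:,::-1] for n in('side','top')]
m=[cv2.resize(ims[0][80:180,240:340],(400,400),interpolation=cv2.INTER_CUBIC),cv2.resize(ims[1][130:230,300:400],(400,400),interpolation=cv2.INTER_CUBIC)]
cv2.imwrite("pics/s4.png",np.hstack(m))
```

```text
(no output)
```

View pics/s4.png

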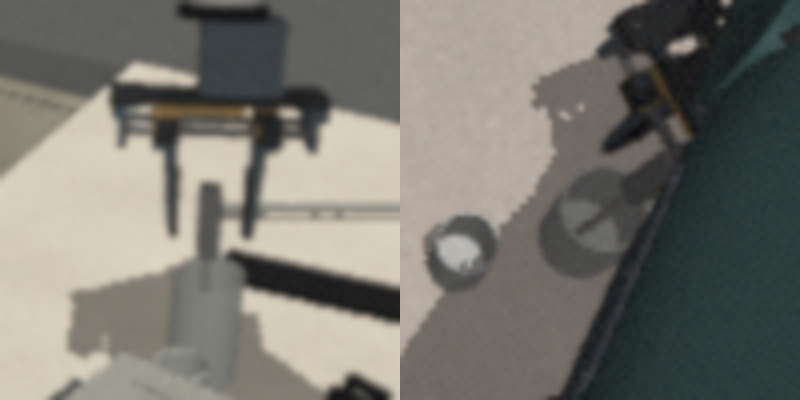

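Call:
play_rows(motion=[[0,0,-0.005,0,0,0],[0,0,-0.01,0,0,0],[0,0,-0.015,0,0,0],[0,0,-0.02,0,0,0],[0,0,-0.02,0,0,0],[0,0,-0.02,0,0,0],[0,0,-0.02,0,0,0],[0,0,-0.01,0,0,0]])

```text
t: 11.7
position: [0.655, -0.3233, 0.3304]
ee_rot: [-0.144, 0.964, 0.22, -0.032]
wrist_force: [0.8, 0.9, 0.0]
gripper_width: 0.61
```

Run:
```python
from h import *
print(pose()[0])
print('bar',tri({'top':T(222,470),'side':S(431,277)}))
for a,b in(((145,461),(382,330)),((300,480),(480,232))):print(tri({'top':T(*a),'side':S(*b)}))
plan([.456,.0956,.31],down(-.14),15)
```

```text
[ 0.65495143 -0.3233306   0.33042453]
bar (array([0.45681497, 0.0939609 , 0.17733962]), np.float64(0.20720331840465178))
(array([0.46494168, 0.14410477, 0.17071336]), np.float64(0.40046057985537686))
(array([0.44754347, 0.04373437, 0.18075003]), np.float64(1.183267275393547))
[[0.0002,-0.0292,0.0103,-0.019,0.006,0.039],[-0.001,-0.0293,0.0098,-0.019,0.006,0.039],[-0.0022,-0.0295,0.0092,-0.019,0.006,0.039],[-0.0034,-0.0295,0.0086,-0.019,0.006,0.039],[-0.0046,-0.0295,0.008,-0.019,0.006,0.039],[-0.0058,-0.0295,0.0074,-0.019,0.006,0.039],[-0.007,-0.0294,0.0068,-0.019,0.006,0.039],[-0.0082,-0.0292,0.0062,-0.019,0.006,0.039],[-0.0094,-0.029,0.0056,-0.019,0.006,0.039],[-0.0105,-0.0287,0.005,-0.019,0.006,0.039],[-0.0117,-0.0283,0.0044,-0.019,0.006,0.039],[-0.0128,-0.0279,0.0038,-0.019,0.006,0.039]]
[[-0.0139,-0.0275,0.0032,-0.019,0.006,0.039],[-0.015,-0.027,0.0026,-0.019,0.006,0.039],[-0.016,-0.0264,0.002,-0.019,0.006,0.039]]
```

Call:
play_rows(motion=[[0,-0.029,0.01,-0.019,0.006,0.039],[-0.001,-0.029,0.01,-0.019,0.006,0.039],[-0.002,-0.0295,0.009,-0.019,0.006,0.039],[-0.003,-0.0295,0.0085,-0.019,0.006,0.039],[-0.0045,-0.0295,0.008,-0.019,0.006,0.039],[-0.006,-0.0295,0.007,-0.019,0.006,0.039],[-0.007,-0.0295,0.0065,-0.019,0.006,0.039],[-0.008,-0.029,0.006,-0.019,0.006,0.039],[-0.0095,-0.029,0.0055,-0.019,0.006,0.039],[-0.0105,-0.0285,0.005,-0.019,0.006,0.039],[-0.012,-0.028,0.004,-0.019,0.006,0.039],[-0.013,-0.028,0.0035,-0.019,0.006,0.039]])

```text
t: 12.9
position: [0.4955, 0.0188, 0.3214]
ee_rot: [-0.025, 0.999, -0.024, 0.001]
wrist_force: [1.0, 0.2, 0.9]
gripper_width: 0.61
```

Run:
```python
from h import *
print(pose()[0])
plan([.456,.0955,.30],down(-.15),5)
```

```text
[0.49545419 0.01881136 0.32139178]
[[-0.0086,-0.0147,0.005,-0.01,0.0,0.02],[-0.0089,-0.0146,0.0049,-0.01,0.0,0.02],[-0.0092,-0.0144,0.0047,-0.01,0.0,0.02],[-0.0095,-0.0143,0.0046,-0.01,0.0,0.02],[-0.0098,-0.0141,0.0044,-0.01,0.0,0.02]]
```

Call:
play_rows(motion=[[-0.0086,-0.0147,0.005,-0.01,0,0.02],[-0.009,-0.0146,0.005,-0.01,0,0.02],[-0.009,-0.0144,0.0045,-0.01,0,0.02],[-0.0095,-0.0143,0.0045,-0.01,0,0.02],[-0.01,-0.014,0.0045,-0.01,0,0.02],[0,0,0,0,0,0],[0,0,0,0,0,0]])

```text
t: 13.6
position: [0.4532, 0.1008, 0.3029]
ee_rot: [0.001, 0.997, -0.075, 0.002]
wrist_force: [0.3, -0.4, -0.1]
gripper_width: 0.609
```

Run:
```python
from h import *
import cv2
p,R,s=pose();print(p)
g=p+R.apply([0,0,.078]);print((proj('side',g)-[190,80])*4,(proj('side',[.456,.0955,.187])-[190,80])*4)
plan([.456,.0955,.24],down(-.15),6)
im=cams.camera('side')[:,:,::-1];cv2.imwrite("pics/s5.png",cv2.resize(im[80:230,190:390],None,fx=4,fy=4,interpolation=cv2.INTER_CUBIC))
```

```text
[0.45317624 0.10080706 0.30293392]
[[436.19781399 456.49223695]] [[430.25594309 497.54892054]]
[[0.0006,0.0008,0.0105,0.0,-0.001,-0.0],[0.0006,0.0008,0.0105,0.0,-0.001,-0.0],[0.0006,0.0008,0.0105,0.0,-0.001,-0.0],[0.0006,0.0008,0.0105,0.0,-0.001,-0.0],[0.0006,0.0008,0.0105,0.0,-0.001,-0.0],[0.0006,0.0008,0.0105,0.0,-0.001,-0.0]]
```

View pics/s5.png

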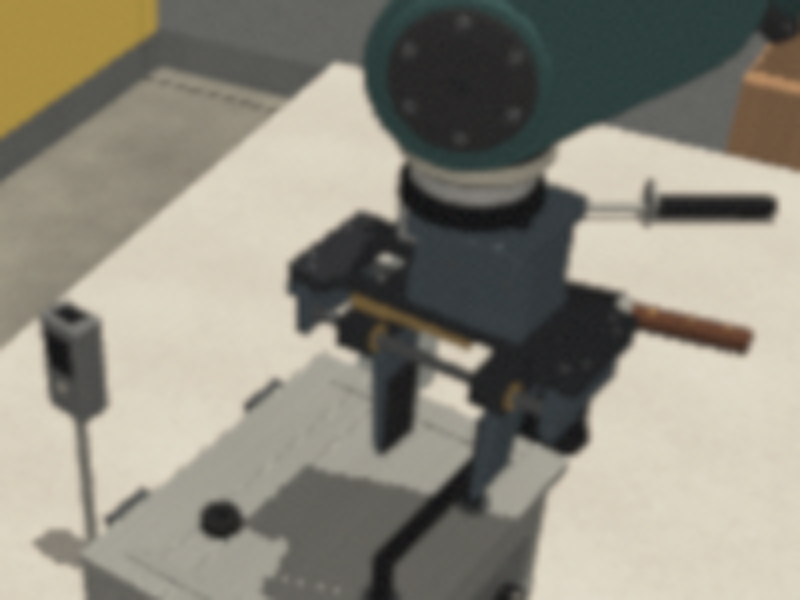

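The fingertips, side crop (395,445) and (478,500), straddle the bar at about (430,500). Descending and gripping.

Call:
play_rows(motion=[[0.001,0.001,0.012,0,0,0],[0.001,0.001,0.012,0,0,0],[0,0.001,0.012,0,0,0],[0,0.001,0.012,0,0,0],[0,0,0.01,0,0,0],[0,0,0.002,0,0,0],[0,0,0,0,0,0]])

```text
t: 14.35
position: [0.4554, 0.0938, 0.2366]
ee_rot: [0.001, 0.997, -0.076, 0.001]
wrist_force: [-0.3, 0.5, 0.3]
gripper_width: 0.607
```

Call:
play_rows(motion=[[0,0,0,0,0,0],[0,0,0,0,0,0],[0,0,0,0,0,0],[0,0,0,0,0,0],[0,0,0,0,0,0],[0,0,0,0,0,0],[0,0,0,0,0,0],[0,0,0,0,0,0],[0,0,0,0,0,0],[0,0,0,0,0,0]], claw=255, squeeze=45)

```text
t: 15.35
position: [0.4556, 0.0942, 0.2381]
ee_rot: [0.001, 0.997, -0.076, 0.001]
wrist_force: [-1.0, -0.0, -0.1]
gripper_width: 0.145
```

Run:
```python
from h import *
p,R,s=pose();print(p,s['gripper_width'],s['wrist_force'],R.as_matrix().round(3))
```

```text
[0.45555542 0.09417775 0.23807342] 0.14549016199902434 [-1.01178115 -0.02952753 -0.13075779] [[ 0.989 -0.151  0.003]
 [-0.151 -0.989 -0.001]
 [ 0.003  0.001 -1.   ]]
```

Call:
play_rows(motion=[[0,0,-0.002,0,0,0],[0,0,-0.002,0,0,0],[0,0,-0.002,0,0,0],[0,0,-0.002,0,0,0]])

```text
t: 15.75
position: [0.4565, 0.0939, 0.2432]
ee_rot: [0.0, 0.997, -0.076, 0.004]
wrist_force: [7.2, 0.5, -6.5]
gripper_width: 0.145
```

Call:
play_rows(motion=[[0.0005,0,-0.002,0,-0.008,0],[0.0005,0,-0.002,0,-0.008,0],[0.0005,0,-0.002,0,-0.008,0]])

```text
t: 16.05
position: [0.4596, 0.0934, 0.2495]
ee_rot: [-0.001, 0.997, -0.075, -0.006]
wrist_force: [5.7, -1.5, -6.5]
gripper_width: 0.144
```

Call:
play_rows(motion=[[0.001,0,-0.003,0,0,0],[0.001,0,-0.003,0,0,0],[0.001,0,-0.003,0,0,0],[0.001,0,-0.003,0,0,0],[0,0,0,0,0,0]])

```text
t: 16.55
position: [0.464, 0.0928, 0.2622]
ee_rot: [-0.001, 0.997, -0.076, -0.006]
wrist_force: [2.4, 1.1, -5.1]
gripper_width: 0.141
```

Run:
```python
from h import *
import cv2
p,R,s=pose();print(p,s['wrist_force'],s['gripper_width'],p+R.apply([0,0,.06]))
a,b=[cams.camera(n)[:,:,::-1] for n in('side','top')]
m=np.hstack([cv2.resize(a[100:250,230:380],(400,400),interpolation=cv2.INTER_CUBIC),cv2.resize(b[140:290,170:320],(400,400),interpolation=cv2.INTER_CUBIC)])
cv2.imwrite("pics/s6.png",m)
```

```text
[0.46403946 0.09276966 0.26223318] [ 2.44475672  1.05651971 -5.09751302] 0.14110745833899244 [0.46329355 0.09290445 0.20223796]
```

View pics/s6.png

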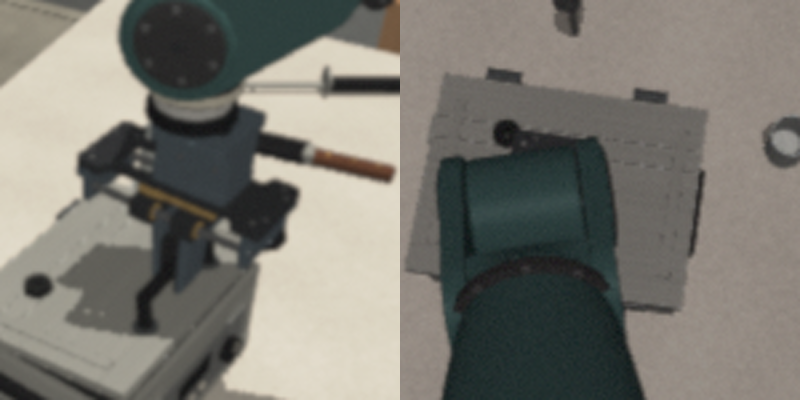

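The lid has come free: there is a dark gap under its front edge at lower left. The handle has risen about 24 mm, so I need about 9 mm more.

Call:
play_rows(motion=[[0.001,0,-0.003,0,0,0],[0.001,0,-0.003,0,0,0],[0.001,0,-0.003,0,0,0],[0,0,0,0,0,0],[0,0,0,0,0,0],[0,0,0,0,0,0],[0,0,0,0,0,0],[0,0,0,0,0,0]])

```text
t: 17.45
position: [0.4674, 0.0923, 0.2707]
ee_rot: [-0.001, 0.997, -0.075, -0.006]
wrist_force: [3.8, 0.4, -5.7]
gripper_width: 0.144
```

Run:
```python
from h import *
import cv2
p,R,s=pose();print(s['t'],p,s['wrist_force'],s['gripper_width'],p+R.apply([0,0,.06]))
a=cams.camera('side')[:,:,::-1]
q=[0.53312512,0.08422339,-0.146]
def lid(phi,y,l=.208,h=0):
    x=.1-l*np.cos(phi)+h*np.sin(phi);z=.134+l*np.sin(phi)+h*np.cos(phi);c,s_=np.cos(q[2]),np.sin(q[2])
    return [q[0]+c*x-s_*y,q[1]+s_*x+c*y,z]
for f in(0,.12,.16,.19,.22):print(f,((proj('side',lid(f,.133,h=.012))-[200,110])*4).round())
m=cv2.resize(a[110:260,200:400],None,fx=4,fy=4,interpolation=cv2.INTER_CUBIC);cv2.imwrite("pics/s7.png",m)
```

```text
17.45 [0.46740382 0.09226664 0.27066924] [ 3.81050325  0.37042629 -5.66739812] 0.14434816893754823 [0.46674952 0.09239802 0.21067295]
0 [[305. 581.]]
0.12 [[303. 549.]]
0.16 [[301. 538.]]
0.19 [[300. 529.]]
0.22 [[298. 520.]]
```

View pics/s7.png

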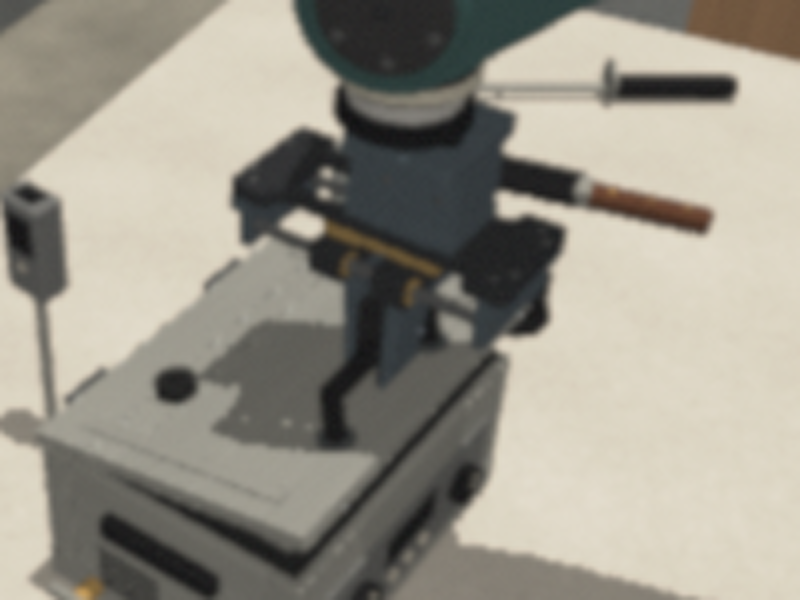

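That was my 12th view. The corner appears at about (301,546), which reads as about 0.13 rad, while the handle rise says 0.19. I'll raise the lid a bit more so both estimates sit inside the band, then check by pixel profile.

Call:
play_rows(motion=[[0.001,0,-0.003,0,0,0],[0.001,0,-0.003,0,0,0],[0,0,0,0,0,0],[0,0,0,0,0,0],[0,0,0,0,0,0],[0,0,0,0,0,0]])

```text
t: 18.1
position: [0.4701, 0.0919, 0.2767]
ee_rot: [-0.001, 0.997, -0.075, -0.005]
wrist_force: [4.7, 0.0, -6.0]
gripper_width: 0.14
```

Run:
```python
from h import *
import cv2
p,R,s=pose();print(s['t'],s['qvel'].__class__,p,s['wrist_force'],s['gripper_width'])
a=cams.camera('side')[:,:,::-1];cv2.imwrite("pics/s8.png",a);b=cams.camera('top')[:,:,::-1];cv2.imwrite("pics/t8.png",b)
o=cv2.imread("pics/side0.png")
for u in(265,270,275,280):
    for n,i in(('old',o),('new',a)):print(u,n,'v232-264',cv2.cvtColor(i,6)[232:265,u].tolist())
```

```text
18.1 <class 'numpy.ndarray'> [0.47005718 0.09189131 0.27667523] [ 4.69179633  0.02647444 -6.02712132] 0.1397433747034085
265 old v232-264 [153, 154, 154, 153, 154, 153, 152, 152, 154, 152, 146, 140, 146, 152, 154, 153, 153, 145, 122, 102, 99, 98, 94, 94, 93, 95, 93, 91, 91, 93, 94, 94, 93]
265 new v232-264 [145, 152, 157, 157, 155, 147, 127, 106, 100, 98, 96, 85, 64, 40, 33, 29, 34, 54, 78, 96, 104, 103, 101, 100, 100, 100, 98, 98, 99, 100, 101, 100, 99]
270 old v232-264 [153, 153, 154, 154, 155, 154, 153, 153, 154, 153, 155, 155, 150, 142, 146, 150, 150, 152, 152, 152, 140, 116, 98, 93, 91, 90, 92, 92, 92, 92, 92, 92, 93]
270 new v232-264 [139, 145, 152, 155, 156, 156, 154, 148, 125, 105, 100, 97, 96, 96, 85, 62, 39, 32, 30, 33, 55, 78, 93, 100, 101, 100, 98, 98, 98, 97, 98, 99, 99]
275 old v232-264 [154, 154, 154, 154, 154, 156, 156, 156, 154, 153, 152, 151, 152, 153, 153, 154, 153, 152, 152, 153, 155, 154, 151, 138, 113, 95, 92, 90, 89, 88, 87, 88, 87]
275 new v232-264 [157, 156, 156, 156, 157, 157, 157, 155, 150, 135, 121, 114, 108, 84, 56, 36, 30, 29, 28, 35, 53, 73, 98, 120, 136, 134, 117, 103, 101, 101, 100, 102, 102]
280 old v232-264 [139, 150, 154, 154, 152, 152, 152, 153, 153, 153, 153, 154, 152, 154, 154, 154, 154, 154, 154, 151, 140, 120, 100, 91, 88, 88, 87, 86, 85, 84, 84, 83, 81]
280 new v232-264 [158, 158, 154, 147, 137, 125, 116, 107, 93, 68, 44, 29, 30, 33, 46, 65, 88, 113, 125, 130, 124, 111, 102, 102, 101, 102, 102, 103, 100, 97, 94, 94, 94]
```

Call:
play_rows(motion=[[0,0,0,0,0,0],[0,0,0,0,0,0],[0,0,0,0,0,0],[0,0,0,0,0,0],[0,0,0,0,0,0],[0,0,0,0,0,0]])

```text
t: 18.8
position: [0.4701, 0.0919, 0.2766]
ee_rot: [-0.001, 0.997, -0.075, -0.005]
wrist_force: [4.5, 0.2, -5.9]
gripper_width: 0.145
```

Run:
```python
from h import *
import cv2
s=sensors.get_state();print(s['position'],s['qvel'].round(4),s['wrist_force'])
a=cv2.cvtColor(cv2.imread("pics/top0.png"),6);b=cv2.cvtColor(cams.camera('top')[:,:,::-1].copy(),6)
def reg(n,x0,x1,y0,y1):
    t=a[y0:y1,x0:x1];r=cv2.matchTemplate(b[y0-8:y1+8,x0-8:x1+8],t,cv2.TM_CCOEFF_NORMED);_,m,_,l=cv2.minMaxLoc(r);print(n,round(m,3),l[0]-8,l[1]-8)
reg('puck',328,355,226,252);reg('stone',84,122,195,284);reg('knife',390,422,168,284);reg('beaker',332,364,168,202)
print(b[165:205:2,328:372:2])
```

```text
[0.47005048 0.09186514 0.27663396] [-0.0019 -0.0009 -0.0006  0.0004 -0.0016 -0.0007] [ 4.53391246  0.23600408 -5.92010777]
puck 0.998 0 0
stone 0.999 0 0
knife 0.998 0 0
beaker 0.833 0 0
[[143 140 140 138 140 141 138 138 140 139 141 139 137 139 139 141 140 137
  141 137 131 101]
 [143 142 140 142 142 142 143 140 140 142 137 135 138 138 135 135 140 140
  121  95  69  31]
 [141 142 140 138 140 141 139 139 137 139 141 139 139 139 140 137 139 115
   60  63  71  26]
 [143 141 141 142 144 143 139 139 141 141 130 124 128 136 132 126  86  54
   53  57  75  56]
 [143 141 141 141 145 143 140 140 129  97  74  70  69  75  86  58  55  56
   54  51  62  53]
 [143 140 143 142 141 137 131 129  77  65  67  67  63  58  51  50  52  54
   51  42  42 113]
 [141 140 142 141 119  91  98  85  67  66  66  62  64  57  55  53  53  51
   51  80 134 143]
 [140 143 140 120  89  83  96  85  84  68  62  60  59  56  53  52  55  70
  113 137 140 141]
 [140 139 140  94  85  64 114 144 144 103  82  61  59  58  53  52  69 133
  141 139 138 140]
 [141 142 129  90  72  58 110 145 147 123  77  68  78  59  56  54  71 131
  
[... 247 characters left out ...]
7 141 118  70  66 113 128 142
  138 137 141 144]
 [141 138 140 121  59  60  64  65  73 118 130 133 105 101 121 127 139 139
  136 138 139 140]
 [141 140 139 132  67  60  63  63  66  65  72  81  81  83 121 136 140 141
  139 135 137 140]
 [140 139 139 137 113  68  66  67  67  68  69  68  74 117 135 137 138 140
  141 137 137 140]
 [139 141 142 139 139 114  73  67  68  69  70  86 123 138 139 138 137 137
  137 136 138 137]
 [141 139 139 138 142 143 132 116  97 100 119 136 138 136 136 138 136 136
  137 135 140 137]
 [141 140 139 141 143 137 138 144 142 140 136 135 137 138 138 139 138 138
  136 137 138 139]
 [139 142 141 142 141 140 139 139 137 141 140 138 139 139 139 137 138 139
  139 141 136 140]]
```

The bystanders and beaker show no shift, the probe is leaning in the beaker, and the lid is held still at about 0.21 rad. Handing in.

```bash
python3 -c "
from station import job_done
print(job_done())"
```

```text
the job is handed in; nothing more can be done
None
```

The thermometer is leaning stem down in the 62 mm beaker, and the gripper is holding the lid ajar by its handle. I handed the job in at about 19 s; `job_done` gives no verdict.

- **Thermometer:** I drew the smaller one straight up out of the port and lowered it in at a tilt. I released it with its tip a millimetre or two above the beaker floor. A picture after release showed it leaning on the rim.
- **Lid:** the seal let go during slow 2 mm pulls. The lid is at about 0.21 rad, so the front edge is about 44 mm up. The handle rise and the edge shift in the last picture agree on this.
- **Holding still:** the arm stayed still over the last 0.6 s, with about 6 N of downward load on the gripper.
- **Bystanders:** template matching in the top view showed no shift of the sharpener, whetstone, knife or beaker. The beaker match was weaker (0.83), as expected with the thermometer now in it.
- **One disagreement:** my reading by eye of the earlier, lower lid position was about 0.13 rad, against 0.19 from the handle rise. I raised the lid another 6 mm, and the pixel profile then agreed with the handle rise.

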